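# Vent the vacuum line with the two-stage key

### The arm

A 6-joint arm with a two-finger parallel gripper is mounted at the origin on the work surface. World frame = base frame: x ahead of the robot, y to its left, z up, the work surface at z = 0. Lengths are in m, angles in rad, forces in N, time in s.
With the tool pointing down it reaches from about 0.3 to 0.875 m from the base axis. Payload 4.2 kg.
Tool frame: the origin (TCP) lies midway between the tips of the shut fingers; the grasp point (between the pads) lies 19 mm behind it (bot.grasp_offset is the distance from the TCP to the grasp point, in m); z points along the fingers, y is the line along which they close (so a half turn about z gives the same grasp; the last joint's range is limited). The gripper opens to 85 mm and grips with 20 to 120 N. Pads are 22 mm wide; open, the fingers measure 114 mm over their backs; the gripper's body (76 mm by 85 mm) begins 54 mm behind the grasp point. The pads swing forward as they close: fully open they stand 13 mm farther back than shut.
Start: joints at [-1.27, 0.32, 1.565, -0, 1.257, -0.02], TCP at [0.181, -0.546, 0.231] pointing down, gripper open.
Joint ranges: [-3.11, 3.11], [-0.84, 2.01], [0.21, 2.61], [-1.34, 4.49], [0.05, 2.63], [-2.56, 2.56]. Speed limits (rad/s): [2.57, 2.57, 3.14, 3.14, 3.14, 3.14].

### API

Orientations are given as a unit quaternion [x, y, z, w].
In Python, from bench import bot gives the robot as it stands.
- The arm moves only by the tool step_arm, never from a script. Its argument "targets" is a list of rows, each a list of 3 entries, a list of its own where there are three numbers: the shift along the tool's x, y, z in mm, then the turn, a rotation vector about the tool's x, y, z in rad, then the opening, from 0 (shut) to 1 (fully open). In form: [[[dx, dy, dz], [wx, wy, wz], fingers], ...]. A call has 1 to 12 rows; each row shifts and turns the commanded pose from where the row before left it, along the tool's axes as they then stand; what a row does not reach is not made up. A row lasts 1/12 s, in which the tool goes at most 41.7 mm and 7.16 degrees, less where a joint would pass 70% of its speed; a pose out of reach is approached as far as the arm can. A call is refused whole if a number of a shift passes 41.7 or a number of a turn 0.125, either way. A call with a gripper value outside its range is refused whole. The fingers move at their own pace and stop on an object; "newtons" is the grip in N (left out, the last holds). Time passes only in rows, so rows that do not move let the fingers close. It gives the time, the measured TCP pose, the force, the opening and the grip force at its end, in the units of the state.
- bot.sense(): the state, without advancing time (a new reading comes with each control period).
- bot.camera(name): name is "scene" or "top"; returns the picture (384x512x3 uint8, blue, green, red); there is no depth.
- bot.calibration(name): a dict with "fx", "fy", "cx", "cy" (pixels), "world_from_camera" (4x4, takes a point from camera to world coordinates). Camera axes: x right, y up, looking along -z (the intrinsics and any distortion apply to the point x, -y, -z); pixel columns grow to the right and rows downward; lengths in m; the calibration is good to about 2 mm. A picture is of the moment at which its call begins. calibration takes no time and is no camera call.
- bot.sign_off(): hands the job in; it is judged then, once.
The state is a dict: "t": time; "qpos": joint angles; "qd": joint speeds; "joint_efforts": joint torques, N m; "tcp_pos": TCP position; "tcp_rot": TCP orientation; "wrist_force": force on the tool from outside, world axes, zero at the start; "torque": the same for the moment, N m; "grip_width": finger opening in m; "grip_force": force on a finger pad.
Only numpy, scipy, OpenCV 4.12 (cv2) and the standard library are available. Lean on these libraries where they do the work, as an engineer would, in place of code of your own. Each camera call takes 0.05 s, during which the arm holds its last target. There are 200 camera calls.

### The job

On the vacuum control box, press the wide mushroom-headed vent key down to its first click and hold it there for about a second and a half to let the air bleed in, then press it fully home for a moment and let it spring all the way back up. Do not press the slim button or turn the knob on the same box.

Things in the scene. Friction and masses are not known exactly. Their poses are not given: they have to be found in the camera images.
- console: The vacuum control box, blue with a cream deck, about 200 x 330 mm, fixed. Origin at the centre of its underside on the bench, x away from the robot, z up. Deck 70 mm above the bench. On its near side three controls stand in a row, about 100 mm apart: the wide vent key, a slim button and a knob, in any order. Two face-up gauges lie behind the row.
- vent_top (a point): Centre of the flat top of the vent key; moves with it. A black mushroom head, 48 mm across, 15 mm thick, on a thin stem in a steel collar 44 mm across and 20 mm high. When up, its top is 138 mm above the bench. Pressed straight down, 30 mm in all: 15 mm to the first click, 15 mm more to the bottom. z is up.
- vent_cap (a joint): First stage of the vent key, in m: 0 up, 0.015 at the first click. A light spring: 2 N to start, 4 N at the click. It springs back when released.
- vent_stem (a joint): Second stage of the vent key, in m: 0 until the first stage is used up, 0.015 fully home. A stiff spring, felt as a stop at the first click: 11 N to start, 16 N fully home. It springs back when released.
- slim_button (a joint): The slim button, in m: 0 up, 0.010 pressed. A black plastic post 20 mm across in the same kind of steel collar, its top 120 mm above the bench. Not to be pressed.
- bleed_knob_end (a point): Outer end of the grip bar of the black bar knob (44 mm across, on a wider steel flange, lower than the vent key), 20 mm from the knob's axis. It can point any way at the start. Not to be turned.

How it is judged:
By the outcome, as a careful person would: the job done as asked, in the order asked, and still so for the second after the job is handed in, with the robot touching nothing.
It also fails if it takes over 38 s, if anything falls off the work surface, if the arm or the gripper's body presses on something with over 40 N, if the wrist force passes 120 N, or if a joint passes its speed limit or range.

## Working session

There is one attempt and no reset: what is moved stays moved. The work goes in short steps, Python scripts to look and compute and a tool call to move; the robot and the scene stay as the last step left them, time stands still between calls to the robot, and variables do not carry over. Pictures are saved under pics/ and viewed, at most 10 in all, crops included, and the job is handed in when it is done.

Besides the shell and the picture viewer there is one more tool, called after "Emit:" as name(argument=value, ...), one argument or row to a line, values as JSON. step_arm: Moves the arm, as the interface text tells. Its arguments: {"type":"object","properties":{"targets":{"type":"array","items":{"type":"array"}},"newtons":{"type":"number"}},"required":["targets"]}

```bash
mkdir -p pics; python3 - <<'E'
from bench import bot
import cv2
for n in("top","scene"):
    cv2.imwrite(f"pics/{n}0.png",bot.camera(n)); c=bot.calibration(n); print(n,c)
print(bot.sense())
E
```

```text
top {'fx': 457.9041280780656, 'fy': 457.9041280780656, 'cx': 259.00980067211384, 'cy': 192.5575860525679, 'world_from_camera': array([[-0.01916313,  0.98821478, -0.15186945,  0.45283054],
       [-0.99974186, -0.01708498,  0.01497704,  0.07295804],
       [ 0.01220584,  0.15211725,  0.98828708,  0.90112171],
       [ 0.        ,  0.        ,  0.        ,  1.        ]])}
scene {'fx': 494.5007631157518, 'fy': 494.5007631157518, 'cx': 254.71112855840505, 'cy': 187.36743724540764, 'world_from_camera': array([[ 0.35805008, -0.55538385,  0.75056573,  1.20762867],
       [ 0.93358056,  0.22593215, -0.2781762 , -0.17965759],
       [-0.01508236,  0.80031459,  0.59939059,  0.63700777],
       [ 0.        ,  0.        ,  0.        ,  1.        ]])}
{'t': 0.1, 'qpos': array([-1.26996561e+00,  3.20255790e-01,  1.56556047e+00,  2.38422637e-05,
        1.25738194e+00, -1.99984853e-02]), 'qd': array([-0.00133385, -0.00050499, -0.00183766, -0.00069829,  0.00135499,
       -0.00063177]), 'joint_efforts': array([-6.78924062e-04, -4.16411555e+01, -2.34706181e+01, -1.92186699e-04,
        4.97966335e-03, -1.52200096e-05]), 'tcp_pos': array([ 0.18121224, -0.54525622,  0.23054901]), 'tcp_rot': array([ 9.87161415e-01,  1.59723811e-01, -1.01126251e-04, -7.96458074e-04]), 'wrist_force': array([ 0.52579049, -0.21351551, -0.79782039]), 'torque': array([-0.04965984, -0.01060889, -0.01433194]), 'grip_force': 0.0, 'grip_width': 0.08523687120536311}
```

View pics/top0.png

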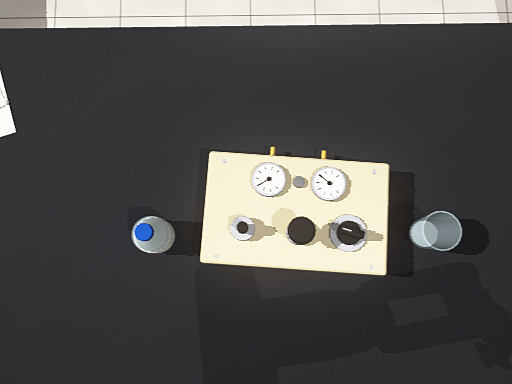

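View pics/scene0.png

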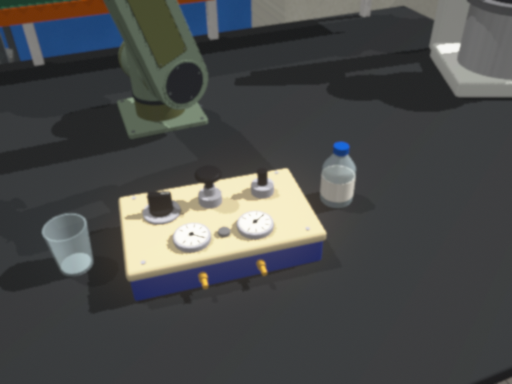

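The top view shows the vent key as the middle control, a black disc near (301,231). The slim button is at (242,228), and the knob is at (348,233). In the scene view the mushroom head is near (208,174).

```bash
cat > h.py <<'E'
import numpy as np, cv2
from bench import bot
def ray(n,u,v):
    c=bot.calibration(n); T=c["world_from_camera"]
    d=T[:3,:3]@np.array([(u-c["cx"])/c["fx"],-(v-c["cy"])/c["fy"],-1]); return T[:3,3],d
def plane(n,u,v,z):
    o,d=ray(n,u,v); return o+d*(z-o[2])/d[2]
def tri(a,b):
    (o1,d1),(o2,d2)=ray(*a),ray(*b)
    s=np.linalg.lstsq(np.c_[d1,-d2],o2-o1,rcond=None)[0]
    p,q=o1+s[0]*d1,o2+s[1]*d2; return (p+q)/2,np.linalg.norm(p-q)
def blob(path,box,th):
    x0,y0,x1,y1=box; g=cv2.cvtColor(cv2.imread(path),cv2.COLOR_BGR2GRAY)[y0:y1,x0:x1]
    cs,_=cv2.findContours((g<th).astype(np.uint8),cv2.RETR_EXTERNAL,cv2.CHAIN_APPROX_NONE)
    c=max(cs,key=cv2.contourArea); (x,y),r=cv2.minEnclosingCircle(c)
    m=cv2.moments(c); return (x+x0,y+y0,r),(m["m10"]/m["m00"]+x0,m["m01"]/m["m00"]+y0),[b+o for b,o in zip(cv2.boundingRect(c),(x0,y0,0,0))]
E
python3 - <<'E'
from h import *
for n,b in(("vent",(280,212,324,252)),("slim",(230,214,258,242))):
    for th in(50,70):
        r=blob("pics/top0.png",b,th); print(n,th,r)
        for z in (.138,.120): print(plane("top",*r[1],z), "R",r[0][2]/457.9*(0.9-z))
r=blob("pics/top0.png",(280,212,324,252),60)
s=blob("pics/scene0.png",(190,160,226,185),60); print(s)
print(tri(("top",*r[1]),("scene",*s[1])))
a=np.hstack([cv2.resize(cv2.imread("pics/top0.png")[205:255,225:325],None,fx=4,fy=4),cv2.resize(cv2.imread("pics/scene0.png")[160:210,180:280],None,fx=4,fy=4)])
cv2.imwrite("pics/crop.png",a)
E
```

```text
vent 50 ((302.0, 232.5, 12.816105842590332), (306.55555555555554, 240.34920634920636), [290, 228, 25, 17])
[ 0.48839534 -0.01606973  0.138     ] R 0.02132752271686795
[ 0.48923422 -0.01816966  0.12      ] R 0.021831322466085303
vent 70 ((301.0920181274414, 230.36696243286133, 13.97938060760498), (301.09877648463146, 230.2957326171292), [288, 217, 27, 28])
[ 0.50524544 -0.00754616  0.138     ] R 0.023263350126654283
[ 0.50648176 -0.00944504  0.12      ] R 0.023812878082402022
slim 50 ((242.5, 229.0, 4.609872341156006), (245.66666666666666, 230.66666666666666), [238, 228, 10, 5])
[0.50631954 0.08482966 0.138     ] R 0.007671375243417507
[0.5075812  0.08510968 0.12      ] R 0.007852588831844693
slim 70 ((242.0, 227.31818199157715, 5.681918144226074), (242.1124744376278, 227.11860940695297), [237, 222, 11, 12])
[0.51233305 0.09066195 0.138     ] R 0.009455386822232516
[0.51373655 0.09107954 0.12      ] R 0.009678742416458481
((207.5, 169.0, 19.678768157958984), (206.57160867372667, 170.1434694906707), [190, 160, 36, 25])
(array([ 0.50498042, -0.00827448,  0.13902098]), np.float64(0.0019251193065846607))
```

View pics/crop.png

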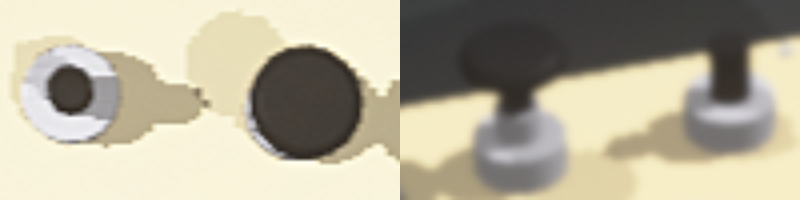

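The vent key is at about (0.505, -0.0075). Its radius comes out at 23 mm and its spacing to the slim button at 99 mm, so both fit the given sizes. I'll approach with the fingers shut.

Emit:
step_arm(
  targets=[
    [[15, -13, 0], [0, 0, 0], 0],
    [[30, -25.5, 0], [0, 0, 0], 0],
    [[30, -25.5, 0], [0, 0, 0], 0],
    [[30, -25.5, 0], [0, 0, 0], 0],
    [[30, -25.5, 0], [0, 0, 0], 0],
    [[30, -25.5, 0], [0, 0, 0], 0],
    [[30, -25.5, 0], [0, 0, 0], 0],
    [[30, -25.5, 0], [0, 0, 0], 0],
    [[30, -25.5, 0], [0, 0, 0], 0],
    [[30, -25.5, 0], [0, 0, 0], 0],
    [[30, -25.5, 0], [0, 0, 0], 0],
    [[30, -25.5, 0], [0, 0, 0], 0],
  ],
)

```text
t: 1.1
tcp_pos: [0.4165, -0.1564, 0.2312]
tcp_rot: [0.987, 0.16, -0.0, 0.0]
wrist_force: [0.9, -0.4, 0.0]
grip_width: 0.0002
grip_force: 0.0
```

Emit:
step_arm(
  targets=[
    [[30, -25.5, 0], [0, 0, 0], 0],
    [[30, -25.5, 0], [0, 0, 0], 0],
    [[30, -25.5, 0], [0, 0, 0], 0],
    [[15, -13, 0], [0, 0, 0], 0],
    [[0, 0, 0], [0, 0, 0], 0],
    [[0, 0, 0], [0, 0, 0], 0],
  ],
)

```text
t: 1.6
tcp_pos: [0.4875, -0.0396, 0.2307]
tcp_rot: [0.987, 0.161, -0.001, 0.0]
wrist_force: [-0.0, -0.4, -0.4]
grip_width: 0.0003
grip_force: 0.0
```

```bash
cat >> h.py <<'E'
def go(p):
    from scipy.spatial.transform import Rotation as R
    s=bot.sense(); r=R.from_quat(s["tcp_rot"])
    print("t",s["t"],"tcp",s["tcp_pos"].round(4),"F",s["wrist_force"].round(2),"tool mm",(r.inv().apply(np.array(p)-s["tcp_pos"])*1000).round(1),"zaxis",r.apply([0,0,1]).round(3))
E
python3 -c "
from h import *
go([.505,-.0075,.16]); cv2.imwrite('pics/s1.png',bot.camera('scene'))"
```

```text
t 1.6 tcp [ 0.4875 -0.0396  0.2307] F [-0.03 -0.36 -0.42] tool mm [ 26.9 -24.8  70.7] zaxis [-0.001 -0.    -1.   ]
```

Emit:
step_arm(
  targets=[
    [[9, -8, 10], [0, 0, 0], 0],
    [[9, -8, 15], [0, 0, 0], 0],
    [[9, -9, 15], [0, 0, 0], 0],
    [[0, 0, 15], [0, 0, 0], 0],
    [[0, 0, 10], [0, 0, 0], 0],
    [[0, 0, 3], [0, 0, 0], 0],
    [[0, 0, 0], [0, 0, 0], 0],
    [[0, 0, 0], [0, 0, 0], 0],
  ],
)

```text
t: 2.32
tcp_pos: [0.5055, -0.0086, 0.1636]
tcp_rot: [0.987, 0.159, 0.0, 0.0]
wrist_force: [-0.4, -0.0, 0.7]
grip_width: -0.0004
grip_force: 0.0
```

```bash
python3 -c "
from h import *
go([.505,-.0075,.138]); a=bot.camera('scene')[110:230,130:290]; cv2.imwrite('pics/s2.png',cv2.resize(a,None,fx=5,fy=5))"
```

```text
t 2.3167 tcp [ 0.5055 -0.0086  0.1636] F [-0.35 -0.01  0.73] tool mm [-0.1 -1.2 25.6] zaxis [ 0.001 -0.    -1.   ]
```

View pics/s2.png

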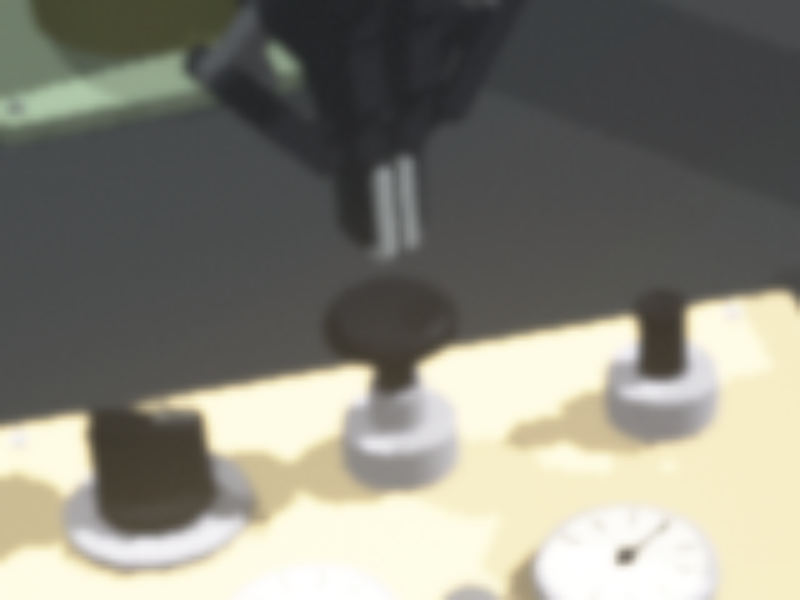

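The shut fingertips hang centred over the mushroom head at crop position (395,300), clear of the knob and the slim button. I'll go down to contact, then to the first click, watching the force.

Emit:
step_arm(
  targets=[
    [[0, -1, 8], [0, 0, 0], 0],
    [[0, 0, 8], [0, 0, 0], 0],
    [[0, 0, 6], [0, 0, 0], 0],
    [[0, 0, 0], [0, 0, 0], 0],
    [[0, 0, 0], [0, 0, 0], 0],
  ],
)

```text
t: 2.78
tcp_pos: [0.5047, -0.0071, 0.1407]
tcp_rot: [0.987, 0.16, -0.001, -0.0]
wrist_force: [1.1, 0.3, 0.5]
grip_width: 0.0
grip_force: 0.0
```

Emit:
step_arm(
  targets=[
    [[0, 0, 4], [0, 0, 0], 0],
    [[0, 0, 4], [0, 0, 0], 0],
    [[0, 0, 4], [0, 0, 0], 0],
    [[0, 0, 0], [0, 0, 0], 0],
    [[0, 0, 0], [0, 0, 0], 0],
  ],
)

```text
t: 3.2
tcp_pos: [0.5055, -0.0072, 0.1295]
tcp_rot: [0.987, 0.16, 0.001, 0.0]
wrist_force: [-0.1, 0.1, 2.4]
grip_width: -0.0
grip_force: 1.4
```

Emit:
step_arm(
  targets=[
    [[0, 0, 3], [0, 0, 0], 0],
    [[0, 0, 2.5], [0, 0, 0], 0],
    [[0, 0, 0], [0, 0, 0], 0],
    [[0, 0, 0], [0, 0, 0], 0],
  ],
)

```text
t: 3.53
tcp_pos: [0.5055, -0.0071, 0.1239]
tcp_rot: [0.987, 0.16, 0.0, 0.0]
wrist_force: [1.0, -0.5, 3.7]
grip_width: -0.0
grip_force: 1.8
```

Emit:
step_arm(
  targets=[
    [[0, 0, 1], [0, 0, 0], 0],
    [[0, 0, 0], [0, 0, 0], 0],
    [[0, 0, 0], [0, 0, 0], 0],
  ],
)

```text
t: 3.78
tcp_pos: [0.5055, -0.0072, 0.123]
tcp_rot: [0.987, 0.16, 0.001, 0.0]
wrist_force: [2.4, -0.2, 4.4]
grip_width: -0.0
grip_force: 2.2
```

Emit:
step_arm(
  targets=[
    [[0, 0, 0.6], [0, 0, 0], 0],
    [[0, 0, 0], [0, 0, 0], 0],
    [[0, 0, 0], [0, 0, 0], 0],
  ],
)

```text
t: 4.03
tcp_pos: [0.5055, -0.0072, 0.123]
tcp_rot: [0.987, 0.16, 0.001, 0.0]
wrist_force: [0.5, 0.4, 7.5]
grip_width: -0.0
grip_force: 4.0
```

At the stop: 7.5 N with no further travel. I'll hold for about 1.5 s in total.

Emit:
step_arm(
  targets=[
    [[0, 0, 0], [0, 0, 0], 0],
    [[0, 0, 0], [0, 0, 0], 0],
    [[0, 0, 0], [0, 0, 0], 0],
    [[0, 0, 0], [0, 0, 0], 0],
    [[0, 0, 0], [0, 0, 0], 0],
    [[0, 0, 0], [0, 0, 0], 0],
    [[0, 0, 0], [0, 0, 0], 0],
    [[0, 0, 0], [0, 0, 0], 0],
    [[0, 0, 0], [0, 0, 0], 0],
    [[0, 0, 0], [0, 0, 0], 0],
    [[0, 0, 0], [0, 0, 0], 0],
    [[0, 0, 0], [0, 0, 0], 0],
  ],
)

```text
t: 5.03
tcp_pos: [0.5055, -0.0071, 0.123]
tcp_rot: [0.987, 0.16, 0.001, 0.0]
wrist_force: [0.6, -0.2, 9.2]
grip_width: 0.0
grip_force: 4.0
```

Emit:
step_arm(
  targets=[
    [[0, 0, 0], [0, 0, 0], 0],
    [[0, 0, 0], [0, 0, 0], 0],
    [[0, 0, 0], [0, 0, 0], 0],
    [[0, 0, 0], [0, 0, 0], 0],
    [[0, 0, 4], [0, 0, 0], 0],
    [[0, 0, 5], [0, 0, 0], 0],
    [[0, 0, 4], [0, 0, 0], 0],
    [[0, 0, 2.5], [0, 0, 0], 0],
    [[0, 0, 0], [0, 0, 0], 0],
    [[0, 0, 0], [0, 0, 0], 0],
  ],
)

```text
t: 5.87
tcp_pos: [0.5056, -0.0071, 0.1084]
tcp_rot: [0.987, 0.16, 0.001, 0.0]
wrist_force: [-1.1, 0.5, 15.8]
grip_width: -0.0
grip_force: 7.6
```

Emit:
step_arm(
  targets=[
    [[0, 0, 1.2], [0, 0, 0], 0],
    [[0, 0, 0], [0, 0, 0], 0],
    [[0, 0, 0], [0, 0, 0], 0],
  ],
)

```text
t: 6.12
tcp_pos: [0.5057, -0.0072, 0.1078]
tcp_rot: [0.987, 0.16, 0.001, 0.0]
wrist_force: [-2.0, -0.1, 18.8]
grip_width: -0.0003
grip_force: 9.2
```

It's bottomed out: 18.8 N, with travel stopped at 0.108. Releasing straight up.

Emit:
step_arm(
  targets=[
    [[0, 0, -5], [0, 0, 0], 0],
    [[0, 0, -10], [0, 0, 0], 0],
    [[0, 0, -15], [0, 0, 0], 0],
    [[0, 0, -20], [0, 0, 0], 0],
    [[0, 0, -20], [0, 0, 0], 0],
    [[0, 0, -15], [0, 0, 0], 0],
    [[0, 0, -5], [0, 0, 0], 0],
    [[0, 0, 0], [0, 0, 0], 0],
    [[0, 0, 0], [0, 0, 0], 0],
  ],
)

```text
t: 6.87
tcp_pos: [0.5041, -0.0071, 0.1944]
tcp_rot: [0.987, 0.16, -0.001, -0.0]
wrist_force: [0.4, -0.5, 0.1]
grip_width: 0.0
grip_force: 0.0
```

```bash
python3 -c "
from h import *
go([.505,-.0075,.138]); a=bot.camera('scene')[110:230,130:290]; cv2.imwrite('pics/s3.png',cv2.resize(a,None,fx=5,fy=5))"
```

```text
t 6.8667 tcp [ 0.5041 -0.0071  0.1944] F [ 0.41 -0.54  0.06] tool mm [ 0.9  0.7 56.4] zaxis [-0.002 -0.    -1.   ]
```

View pics/s3.png

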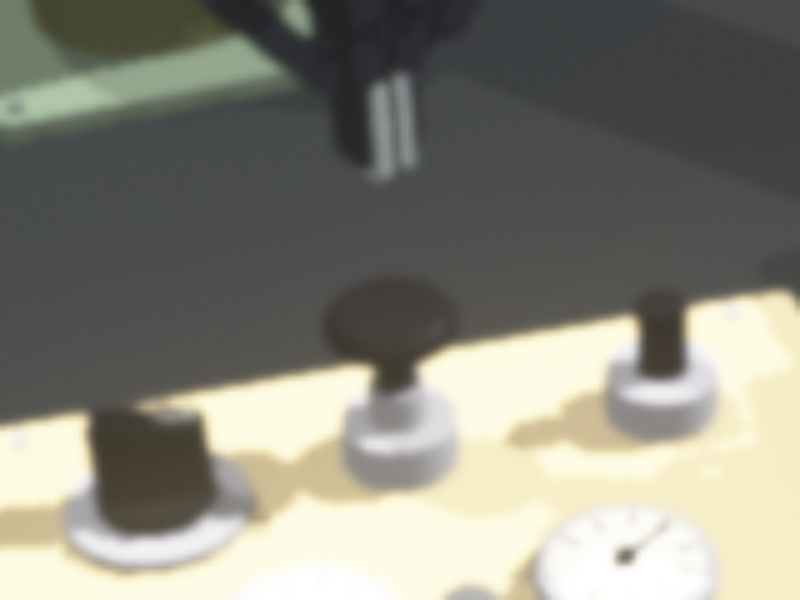

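The vent key is back up, with its head at the same crop position (392,318) as before. The knob and slim button haven't moved, and the gripper is clear.

```bash
python3 -c "
from bench import bot
print(bot.sign_off())"
```

```text
the job is handed in; nothing more can be done
None
```

I held the vent key at its first click for about 1.5 s, pressed it fully home briefly and let it spring all the way back up, without touching the slim button or knob; the job is handed in, at about 7 s of the 38 s allowed.

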